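# Wedge the tilting board just off its base and hold the wedge

## Task

Gently lower the hinged plywood board all the way down onto its base frame, then take the wooden wedge, lay it flat on the bench in front of the frame and push its thin edge in under the middle of the board's front edge until the board has just lifted off the frame (a gap of about 4 mm at the front). Finish while still gripping the wedge in place, so that the wedge alone carries the board and the hand touches neither board nor frame; leave the other things on the bench where they are.

Things in the scene. Friction and masses are not known exactly. Their poses are not given: they have to be found in the camera images.
- tilt_jig: Brown wooden base frame fixed to the bench, 12 mm high: rear rail, two side runners (59 to 85 mm either side of the middle, x = -66 to 66 mm), front open; the way between them is 118 mm wide with the bench top as floor. Steel ears at the rear sides. Origin on the bench under the board's middle; x from the open front to the hinge (way to push the wedge), z up.
- tilt_board (a joint): Hinge angle of the board: 0 = down on the frame, grows as the front edge rises (starts at 1.05 to 1.3, top face looking away from the robot; stop 1.5). Stiff hinge: the board (0.6 kg) stays put above about 1.0 rad, below that it sinks slowly by itself (under 0.7 rad/s). About 5 N up at the front edge lifts it; 0.03 rad is a 4 mm gap at the front.
- board_hinge (a point): Middle of the hinge line, fixed: 72 mm behind the frame's origin, 14 mm above the bench; axes as the frame's, hinge about y.
- board_front (a point): Middle of the lower front edge of the hinged plywood board (138 x 160 x 12 mm), moves with it; 142 mm from the hinge line, 70 mm before the frame's origin when down. Board down: underside 12 mm, top 24 mm above the bench. Axes fixed in the board, as the frame's when down.
- board_push (a point): Point on the middle of the board's top face 105 mm from the hinge line, a good place to press it down; moves with the board. The top face lies 10 mm above the plane through the hinge line; z is its outward normal. A dark fence 8 mm high crosses the top 13 to 27 mm from the hinge line.
- wedge: Loose pale wooden wedge, 69 mm long, 59 wide, 30 high at the thick end, falling evenly to a blunt edge 2 mm high (0.417 mm a mm); 90 g, lies flat. Origin mid-underside. It is skewed in this frame (thin edge looks along yaw +2.723 rad): use its two points. Starts left or right of the frame, thin edge pointing up to 0.9 rad off straight ahead (+x).
- wedge_nose (a point): Middle of the wedge's thin edge, on the underside. x points along the wedge out of the thin edge (the way to push it), z up.
- wedge_grip (a point): Grip point, across the 59 mm width (this point's y): 55 mm behind the thin edge, 14 mm before the thick end, 12 mm above the underside; 25 mm high here. Axes as wedge_nose. The wedge meets the board with its thin edge about 25 mm in under the front edge and has lifted it 4 mm at about 34 mm; this point is then 21 mm in front of the board.
- caul: Bystander: loose softwood clamping block, 40 x 55 x 32 mm, on the other side of the frame from the wedge. Origin in the middle of the underside.
- chip: Bystander: loose small reddish mahogany block, 32 x 48 x 20 mm over all, on the left. Origin under its middle.
- tin: Bystander: loose round wax tin, 74 mm across, 33 mm high. Origin under its middle.
- offcut: Bystander: loose pale spruce offcut, 97 x 119 x 40 mm over all. Origin under its middle.
- block: Bystander: loose pale wooden block, 84 x 111 x 66 mm over all, on the right. Origin under its middle.
Things that resemble listed ones, but are neither listed nor needed, are in the scene too. What is shaped like the wedge but orange or red is not meant.

How it is judged:
On the way, in this order (a step that is already met when the one before it is completed fails the run):
1. the board has been lowered fully down onto its frame (value of joint tilt_board below 0.008 rad), for 0.2 s.
2. the wedge, flat on the bench, has its thin edge in under the front of the board while the board is still down and the robot touches neither board nor frame (x of wedge_nose in the frame of tilt_jig between -0.062 and 0.04 m and y of wedge_nose in the frame of tilt_jig between -0.06 and 0.06 m and height (world z) of wedge_nose below 0.008 m and value of joint tilt_board below 0.009 rad and contact force between each of the arm, the fingers and tilt_jig below 0.5 N), for 0.05 s.
At the end, for the whole second after the job is handed in: Board still and resting on the wedge, front edge 1.5 to 7 mm off the frame (0.010 to 0.052 rad); wedge flat on the bench, thin edge at least 8 mm under the front edge, between the runners; fingers grip the wedge (over 2 N); robot touches neither board nor frame (x of wedge_nose in the frame of tilt_jig between -0.062 and 0.04 m and y of wedge_nose in the frame of tilt_jig between -0.06 and 0.06 m and height (world z) of wedge_nose below 0.008 m and value of joint tilt_board between 0.01 and 0.052 rad and contact force between wedge and tilt_jig above 0.3 N and contact force between the fingers and wedge above 2 N and contact force between each of the arm, the fingers and tilt_jig below 0.3 N and angle between wedge's own z axis and vertical below 0.1 rad and velocity of joint tilt_board between -0.03 and 0.03 rad/s and linear speed of wedge below 0.02 m/s); the arm keeps its last pose, push and grip.
It fails at once if the board is slammed (hinge closing faster than 3 rad/s) (velocity of joint tilt_board below -3 rad/s).
It fails at once if a bystander (clamping block, chip block, tin, offcut or pale block) is shifted by more than 20 mm (distance of any of caul, chip, tin, offcut, block from where it was at the start of the episode above 0.02 m).
It also fails if it takes over 62 s, if anything falls off the work surface, if the arm or the gripper's body presses on something with over 40 N, if the wrist force passes 120 N, or if a joint passes its speed limit or range.

## Robot

A 6-joint arm with a two-finger parallel gripper is mounted at the origin on a cart in front of the work surface, level with it; the furniture and walls round the work are solid. World frame = base frame: x ahead of the robot, y to its left, z up, the work surface at z = 0. Lengths are in m, angles in rad, forces in N, time in s.
With the tool pointing down it reaches from about 0.325 to 0.75 m from the base axis. Payload 7.6 kg.
Tool frame: the origin (TCP) lies at the very end of the fingers, on their centre line; the grasp point (between the pads) lies 19 mm behind it (robot.pinch_z is the distance from the TCP to the grasp point, in m); z points along the fingers, y is the line along which they close (so a half turn about z gives the same grasp; the last joint's range is limited). The gripper opens to 85 mm and grips with 20 to 120 N. Pads are 22 mm wide; open, the fingers measure 114 mm over their backs; the gripper's body (76 mm by 85 mm) begins 54 mm behind the grasp point. The pads swing forward as they close: fully open they stand 13 mm farther back than shut.
Start: joints at [-0.07, 0.052, 1.401, -0, 1.689, -0.07], TCP at [0.525, 0, 0.231] pointing down, gripper open.
Joint ranges: [-2.9, 2.9], [-0.91, 2.17], [0.12, 2.37], [-1.06, 4.2], [0.26, 2.73], [-2.93, 2.93]. Speed limits (rad/s): [2.57, 2.57, 3.01, 3.14, 3.14, 3.14].

## Interface

Orientations are given as a unit quaternion [x, y, z, w].
In Python, from cell import robot gives the robot as it stands. The module is installed in compiled form; this text tells all that it offers.
- The arm moves only by the tool play_rows, never from a script. Its arguments are lists of equal length, an entry for each row: "grip": the closure, from -1 (fully open) to 1 (shut); "delta_pos": the shift along the tool's x, y, z scaled (see below), a list of three; "twist": the turn about the tool's z scaled (see below). A call has 1 to 12 rows; each row shifts and turns the commanded pose from where the row before left it, along the tool's axes as they then stand; what a row does not reach is not made up. The controller multiplies each number of a shift by 0.05 m and each number of a turn by 6 degrees. A row lasts 1/10 s, in which the tool goes at most 50 mm and 8.59 degrees, less where a joint would pass 70% of its speed; a pose out of reach is approached as far as the arm can. A call with a number of a shift or a turn outside -1 to 1 is refused whole. A call with a gripper value outside its range is refused whole. The fingers move at their own pace and stop on an object; "squeeze" is the grip in N (left out, the last holds). Time passes only in rows, so rows that do not move let the fingers close. It gives the time, the measured TCP pose, the force, the opening and the grip force at its end, in the units of the state.
- robot.get_obs(): the state, without advancing time (a new reading comes with each control period).
- robot.snapshot(name): name is "scene" or "side" or "wrist"; returns a dict with "pixels" (400x640x3 uint8, red, green, blue), "fx", "fy", "cx", "cy" (pixels), "rvec" (rotation vector, rad) and "tvec" (3), from world to camera coordinates, as OpenCV has them; the wrist camera has in their place "hand_eye" (4x4, takes a point from camera to tool coordinates, whose origin is the TCP and whose axes are the flange's). Camera axes: x right, y down, z forward; pixel columns grow to the right and rows downward; lengths in m; the calibration is good to about 2 mm. A picture is of the moment at which its call begins: read the wrist's pose just before it. There is no depth.
- robot.hand_in(): hands the job in; it is judged then, once.
The state is a dict: "clock": time; "joint_positions": joint angles; "joint_velocities": joint speeds; "tau": joint torques, N m; "ee_pos": TCP position; "tcp_rot": TCP orientation; "ft_force": force on the tool from outside, world axes, zero at the start; "torque": the same for the moment, N m; "grip_width": finger opening in m; "gripper_force": force on a finger pad.
Only numpy, scipy, OpenCV 4.12 (cv2) and the standard library are available. Lean on these libraries where they do the work, as an engineer would, in place of code of your own. Each camera call takes 0.05 s, during which the arm holds its last target. There are 200 camera calls.

## Working session

There is one attempt and no reset: what is moved stays moved. The work goes in short steps, Python scripts to look and compute and a tool call to move; the robot and the scene stay as the last step left them, time stands still between calls to the robot, and variables do not carry over. Pictures are saved under pics/ and viewed, at most 10 in all, crops included, and the job is handed in when it is done.

Besides the shell and the picture viewer there is one more tool, called after ">>>" as name([rows], argument=value, ...), one row to a line, values as JSON. play_rows: Moves the arm, as the interface text tells. Shifts and turns lie within -1 to 1; 1 stands for 0.05 m of shift or 6 degrees of turn. Its arguments: {"type":"object","properties":{"grip":{"type":"array"},"delta_pos":{"type":"array"},"twist":{"type":"array"},"squeeze":{"type":"number"}},"required":["grip","delta_pos","twist"]}

```bash
mkdir -p pics
cat > h.py <<'E'
from cell import robot
import numpy as np, cv2
from scipy.spatial.transform import Rotation as R
def snap(n,f):
    o=robot.get_obs(); s=robot.snapshot(n); cv2.imwrite(f,s["pixels"][:,:,::-1])
    K=np.array([[s["fx"],0,s["cx"]],[0,s["fy"],s["cy"]],[0,0,1]])
    if n=="wrist":
        T=np.eye(4);T[:3,:3]=R.from_quat(o["tcp_rot"]).as_matrix();T[:3,3]=o["ee_pos"]
        C=T@np.array(s["hand_eye"])
    else:
        W=np.eye(4);W[:3,:3]=cv2.Rodrigues(np.array(s["rvec"],float))[0];W[:3,3]=np.ravel(s["tvec"]);C=np.linalg.inv(W)
    np.savez(f[:-4],K=K,C=C); return s
def ray(f,u,v,z):
    d=np.load(f[:-4]+".npz");K,C=d["K"],d["C"]
    r=C[:3,:3]@np.linalg.inv(K)@[u,v,1];o=C[:3,3]
    return o+r*(z-o[2])/r[2]
def proj(f,P):
    d=np.load(f[:-4]+".npz");K,C=d["K"],d["C"]
    p=np.linalg.inv(C)@np.append(P,1);q=K@p[:3];return q[:2]/q[2]
E
python3 - <<'E'
from h import *
a=[snap(n,f"pics/{n}0.png")["pixels"] for n in("scene","side","wrist")]
print(robot.get_obs()["tcp_rot"],robot.pinch_z,robot.get_obs()["clock"],robot.get_obs()["ee_pos"])
for n in("scene","side","wrist"):
    d=np.load(f"pics/{n}0.npz");print(n,d["C"].round(3).tolist(),d["K"][0])
E
```

```text
[ 7.07086972e-01  7.07126351e-01 -3.85416769e-04 -4.35403626e-04] 0.0187 0.15 [5.24786005e-01 4.71600197e-05 2.30677865e-01]
scene [[0.74, -0.33, 0.587, -0.229], [-0.672, -0.395, 0.626, -0.852], [0.025, -0.858, -0.514, 0.722], [0.0, 0.0, 0.0, 1.0]] [392.11775526   0.         317.15960376]
side [[-0.96, -0.118, 0.255, 0.22], [-0.281, 0.434, -0.856, 0.932], [-0.009, -0.893, -0.45, 0.555], [0.0, 0.0, 0.0, 1.0]] [366.05267648   0.         319.6023283 ]
wrist [[1.0, -0.0, -0.002, 0.525], [-0.001, -0.955, -0.298, 0.077], [-0.001, 0.298, -0.955, 0.373], [0.0, 0.0, 0.0, 1.0]] [283.12144089   0.         320.00078909]
```

View pics/scene0.png

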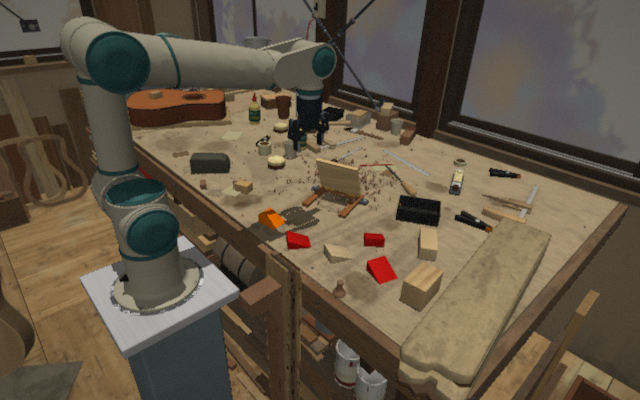

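View pics/side0.png

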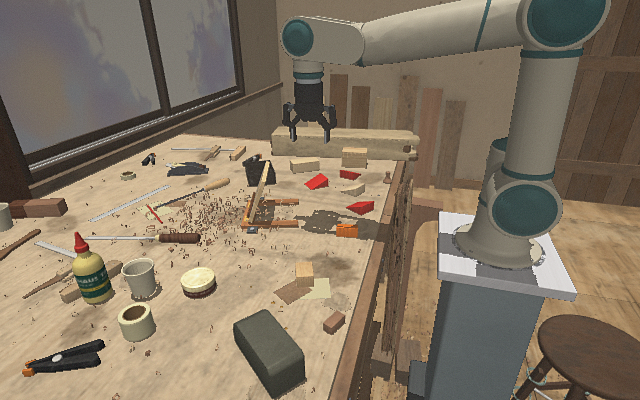

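Scene view: the board is at (338,178) and the runner ends at (315,197) and (345,213). Wedge candidates:
- pale wedge (337,253): the listed colour, chosen
- orange (271,219)
- red (298,240), (374,240), (381,269)
- pale blocks (428,243) and (422,285)

In the side view the pale wedge is at (352,189). I'll check it in a close crop.

Run:
```python
from h import *
a=cv2.imread("pics/scene0.png")[150:300,285:405]
b=cv2.imread("pics/side0.png")[150:250,230:390]
a=cv2.resize(a,None,fx=4,fy=4,interpolation=cv2.INTER_CUBIC)
cv2.imwrite("pics/c1.png",a)
b=cv2.resize(b,None,fx=5,fy=5,interpolation=cv2.INTER_CUBIC)
cv2.imwrite("pics/c2.png",b)
for n,u,v in (("scene",337,253),("side",352,189),("scene",315,202),("scene",343,215),("side",297,202),("side",297,226)): print(n,u,v,ray(f"pics/{n}0.png",u,v,0.008).round(3))
```

```text
scene 337 253 [ 0.447 -0.223  0.008]
side 352 189 [ 0.445 -0.225  0.008]
scene 315 202 [0.595 0.039 0.008]
scene 343 215 [ 0.61  -0.087  0.008]
side 297 202 [ 0.599 -0.078  0.008]
side 297 226 [0.547 0.068 0.008]
```

View pics/c1.png

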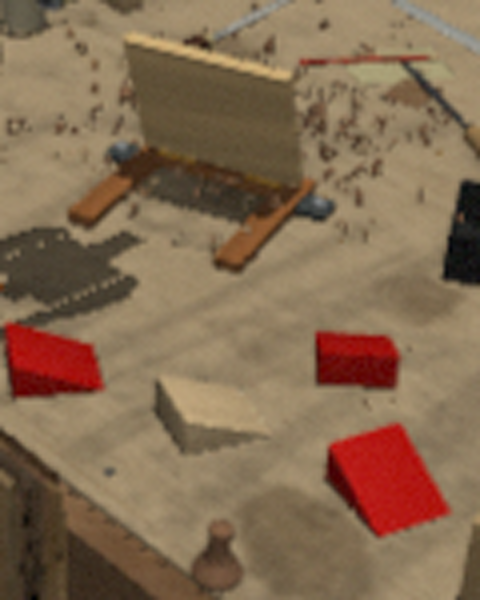

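View pics/c2.png

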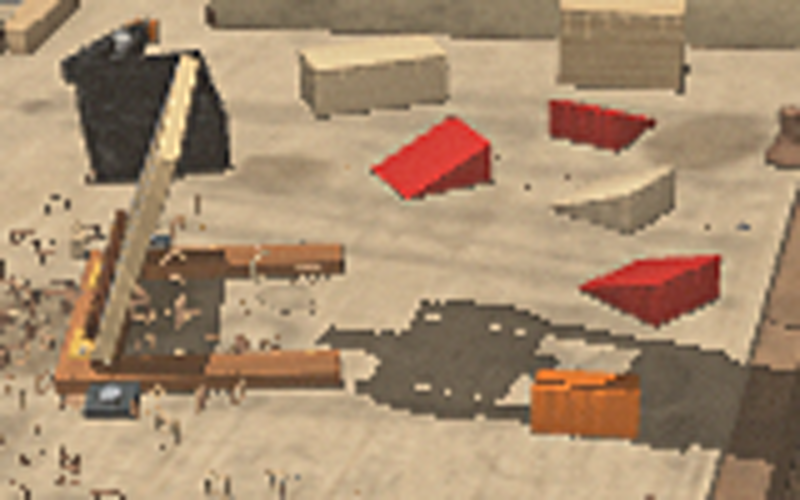

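```bash
cat > fit.py <<'E'
from h import *
from scipy.optimize import least_squares
S,D="pics/scene0.png","pics/side0.png"
c1=lambda u,v:(S,np.array([285+(u+.5)/4-.5,150+(v+.5)/4-.5]))
c2=lambda u,v:(D,np.array([230+(u+.5)/5-.5,150+(v+.5)/5-.5]))
def T(p,P):
    c,s=np.cos(p[2]),np.sin(p[2]);return np.array([p[0]+c*P[0]-s*P[1],p[1]+s*P[0]+c*P[1],P[2]])
def brd(th,y): # lower front edge corner
    return (72-142*np.cos(th)-2*np.sin(th)*-0, y, 14+142*np.sin(th))
def fit(obs,p0):
    f=lambda p:np.concatenate([proj(o[0],T(p,np.array(P(p) if callable(P) else P)/1000))-o[1] for P,o in obs])
    r=least_squares(f,p0,loss="soft_l1");print(r.x.round(4),"\n",r.fun.reshape(-1,2).round(1).tolist());return r.x
if __name__=="__main__":
    J=[((-66,85,12),c1(68,212)),((-66,59,12),c1(88,220)),((-66,-59,12),c1(216,257)),((-66,-85,12),c1(238,264)),
     ((-66,-85,12),c2(343,246)),((-66,-59,12),c2(343,262)),((-66,59,12),c2(340,352)),((-66,85,12),c2(340,375)),
     (lambda p:brd(p[3],80),c1(128,45)),(lambda p:brd(p[3],-80),c1(293,82)),(lambda p:brd(p[3],80),c2(198,62))]
    fit(J,[.66,-.02,0,1.15])
    # wedge frame: nose origin, x out of thin edge, left=+y
    W=[((-69,29.5,30),c1(160,377)),((-69,-29.5,30),c1(187,428)),((-69,29.5,0),c1(156,408)),((-69,-29.5,0),c1(190,453)),
     ((0,-29.5,0),c1(268,437)),
     ((0,29.5,0),c2(556,210)),((-69,29.5,0),c2(628,232)),((-69,29.5,30),c2(628,195)),((-69,-29.5,30),c2(673,168)),((-69,-29.5,0),c2(674,205))]
    fit(W,[.48,-.22,-.5])
E
python3 fit.py
```

```text
[6.3830e-01 5.0000e-04 3.2360e-01 1.1915e+00] 
 [[-0.3, 0.4], [1.0, 0.3], [-1.0, 0.4], [0.4, 0.8], [0.0, -1.1], [-0.1, -0.8], [-0.0, -1.0], [-0.2, -1.2], [-1.4, -0.6], [-1.2, 0.7], [-4.3, 19.6]]
[ 0.4797 -0.2389 -0.3732] 
 [[-0.9, 0.1], [0.0, -0.8], [-0.3, 0.5], [-1.2, 1.2], [1.1, 0.2], [-2.2, -0.5], [-0.2, 0.2], [0.1, -0.3], [0.2, -0.5], [-0.4, -0.2]]
```

Run:
```python
from fit import *
pj=np.array([.6383,.0005,.3236]);pw=np.array([.4797,-.2389,-.3732])
def inv(p,X):
    c,s=np.cos(p[2]),np.sin(p[2]);d=np.array(X[:2])-p[:2];return np.array([c*d[0]+s*d[1],-s*d[0]+c*d[1]])
for n,(f,q) in dict(redL_base1=c1(12,397),redL_base2=c1(103,390),red_far1=c1(317,383),red_far2=c1(397,388),redN1=c1(330,480),redN2=c1(382,535),
   orA=c2(533,433),orB=c2(638,437),redLa=c2(580,290),redLb=c2(655,327),redLc=c2(720,297),
   rfa=c2(372,170),rfb=c2(407,200),rfc=c2(490,182),rna=c2(550,133),rnb=c2(617,152)).items():
    X=ray(f,*q,0);print(n,X[:2].round(3),"jig",inv(pj,X).round(3),"wedgeframe",inv(pw,X).round(3))
for n,P in dict(approach=(.075,0,0),press=(-.033,0,0),setdown=(-.185,0,0),final=(-.091,0,0)).items(): print(n,T(pj,P).round(4))
print("grip",T(pw,(-.055,0,0)).round(4), robot.get_obs()["clock"])
```

```text
redL_base1 [ 0.355 -0.105] jig [-0.302 -0.01 ] wedgeframe [-0.165  0.079]
redL_base2 [ 0.413 -0.143] jig [-0.259 -0.064] wedgeframe [-0.097  0.065]
red_far1 [ 0.544 -0.243] jig [-0.167 -0.2  ] wedgeframe [0.061 0.02 ]
red_far2 [ 0.586 -0.287] jig [-0.141 -0.256] wedgeframe [ 0.117 -0.006]
redN1 [ 0.466 -0.325] jig [-0.267 -0.254] wedgeframe [ 0.018 -0.086]
redN2 [ 0.45  -0.386] jig [-0.302 -0.307] wedgeframe [ 0.026 -0.148]
orA [0.427 0.079] jig [-0.176  0.142] wedgeframe [-0.165  0.277]
orB [0.369 0.068] jig [-0.234  0.149] wedgeframe [-0.215  0.245]
redLa [ 0.439 -0.096] jig [-0.22  -0.028] wedgeframe [-0.09   0.118]
redLb [ 0.383 -0.06 ] jig [-0.261  0.023] wedgeframe [-0.155  0.131]
redLc [ 0.35 -0.11] jig [-0.308 -0.014] wedgeframe [-0.167  0.072]
rfa [ 0.63  -0.242] jig [-0.085 -0.227] wedgeframe [0.141 0.052]
rfb [ 0.589 -0.198] jig [-0.11  -0.173] wedgeframe [0.087 0.078]
rfc [ 0.539 -0.244] jig [-0.171 -0.2  ] wedgeframe [0.057 0.017]
rna [ 0.519 -0.344] jig [-0.223 -0.289] wedgeframe [ 0.075 -0.084]
rnb [ 0.461 -0.321] jig [-0.27  -0.249] wedgeframe [ 0.013 -0.084]
approach [0.7094 0.0243 0.    ]
press [ 0.607 -0.01   0.   ]
setdown [ 0.4629 -0.0583  0.    ]
final [ 0.552  -0.0284  0.    ]
grip [ 0.4285 -0.2188  0.    ] 0.15
```

>>> play_rows([
  [0.1,0.6,0],
  [0.1,0.8,0],
  [0.1,0.8,0],
  [0.1,0.8,0],
  [0.1,0.7,0],
  [0,0,0],
  [0,0,0],
  [0,0,0],
  [0,0,0],
  [0,0,0],
  [0,0,0],
], grip=[1,1,1,1,1,1,1,1,1,1,1], squeeze=40, twist=[0,0,0,0,0,0,-1,-1,-1,0,0])

```text
clock: 1.25
ee_pos: [0.7097, 0.0249, 0.2315]
tcp_rot: [0.589, 0.808, 0.0, 0.0]
ft_force: [-0.8, -0.0, -0.5]
grip_width: 0.0001
gripper_force: 0.0
```

>>> play_rows([
  [0,0,0.5],
  [0,0,0.6],
  [0,0,0.6],
  [0,0,0.4],
  [0,0,0],
  [0,-0.2,0],
  [0,-0.2,0],
  [0,-0.2,0],
  [0,-0.2,0],
], grip=[1,1,1,1,1,1,1,1,1], twist=[0,0,0,0,0,0,0,0,0])

```text
clock: 2.15
ee_pos: [0.6727, 0.0127, 0.1288]
tcp_rot: [0.588, 0.809, 0.001, 0.002]
ft_force: [3.8, 0.4, -0.7]
grip_width: -0.0
gripper_force: 1.2
```

>>> play_rows([
  [0,-0.15,0],
  [0,-0.15,0],
  [0,-0.15,0],
  [0,-0.15,0],
  [0,-0.15,0],
  [0,0,0],
  [0,0,0],
  [0,0,0],
], grip=[1,1,1,1,1,1,1,1], twist=[0,0,0,0,0,0,0,0])

```text
clock: 2.95
ee_pos: [0.6363, 0.0011, 0.1262]
tcp_rot: [0.588, 0.809, -0.0, -0.0]
ft_force: [-0.8, -0.6, 0.1]
grip_width: 0.0002
gripper_force: 0.0
```

Run:
```python
from h import *
snap("scene","pics/scene1.png")
a=cv2.imread("pics/scene1.png")[120:270,285:405]
cv2.imwrite("pics/c3.png",cv2.resize(a,None,fx=4,fy=4,interpolation=cv2.INTER_CUBIC))
```

```text
(no output)
```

View pics/c3.png

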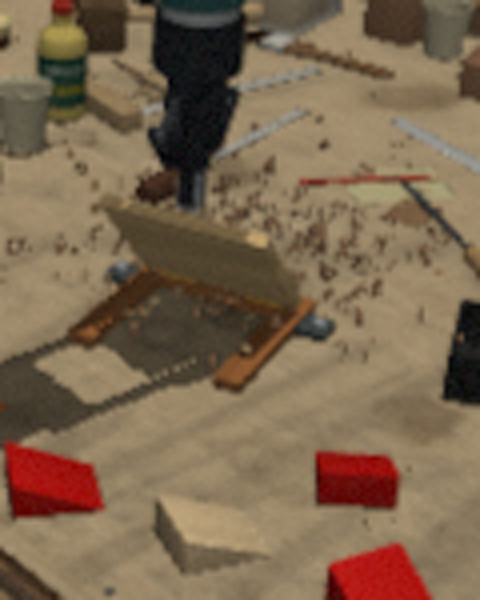

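>>> play_rows([
  [0,0,-0.3],
  [0,-0.3,0],
  [0,-0.4,0],
  [0,0,0],
  [0,0,0],
  [0,0,0],
  [0,0,0],
  [0,0,0],
  [0,0,0],
  [0,0,0],
  [0,0,0],
  [0,0,0],
], grip=[1,1,1,1,1,1,1,1,1,1,1,1], twist=[0,0,0,-0.9,-0.9,-0.9,-1,-1,-1,-0.9,-0.9,-0.9])

```text
clock: 4.2
ee_pos: [0.6035, -0.0097, 0.1427]
tcp_rot: [0.185, 0.983, 0.0, 0.001]
ft_force: [0.7, -0.6, -0.2]
grip_width: -0.0
gripper_force: 0.0
```

Run:
```python
from h import *
snap("side","pics/side1.png")
a=cv2.imread("pics/side1.png")[120:250,210:390]
cv2.imwrite("pics/c4.png",cv2.resize(a,None,fx=4,fy=4,interpolation=cv2.INTER_CUBIC))
o=robot.get_obs();r=R.from_quat(o["tcp_rot"]).as_matrix();print(o["ee_pos"],np.degrees(np.arctan2(r[1,1],r[0,1])))
```

```text
[ 0.60346506 -0.00974154  0.14266772] 68.88383072187304
```

View pics/c4.png

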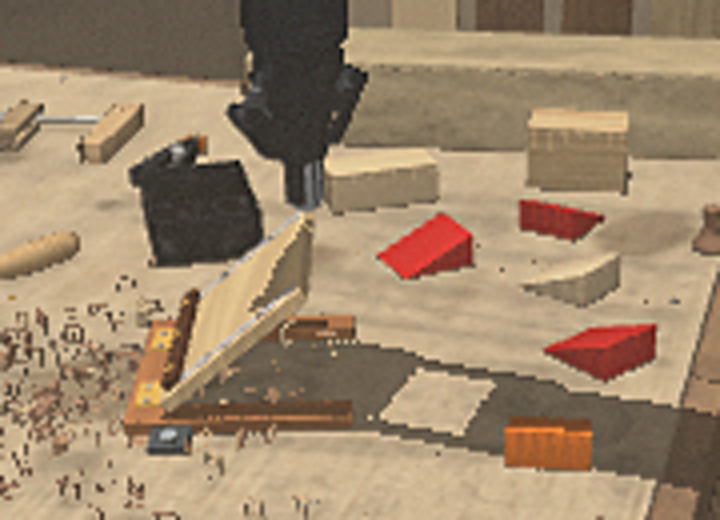

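>>> play_rows([
  [-0.4,0.3,0],
  [0,0,0.2],
  [0,0,0.25],
  [0,0,0.25],
  [0,0,0.25],
  [0,0,0.25],
  [0,0,0.25],
  [0,0,0.25],
  [0,0,0.25],
  [0,0,0.2],
], grip=[1,1,1,1,1,1,1,1,1,1], twist=[0,0,0,0,0,0,0,0,0,0])

```text
clock: 5.25
ee_pos: [0.6269, -0.0033, 0.0327]
tcp_rot: [0.187, 0.982, -0.0, -0.0]
ft_force: [-0.8, -0.8, 3.1]
grip_width: 0.0
gripper_force: 1.4
```

>>> play_rows([
  [0,0,0.06],
  [0,0,0.05],
  [0,0,0.04],
  [0,0,0.03],
  [0,0,0],
  [0,0,0],
], grip=[1,1,1,1,1,1], twist=[0,0,0,0,0,0])

```text
clock: 5.85
ee_pos: [0.6273, -0.0031, 0.0251]
tcp_rot: [0.187, 0.982, 0.0, 0.0]
ft_force: [-1.0, -0.2, -1.0]
grip_width: -0.0004
gripper_force: 0.0
```

>>> play_rows([
  [0,0,0.03],
  [0,0,0.03],
  [0,0,0.02],
  [0,0,0],
  [0,0,0],
  [0,0,0],
], grip=[1,1,1,1,1,1], twist=[0,0,0,0,0,0])

```text
clock: 6.45
ee_pos: [0.6276, -0.0031, 0.024]
tcp_rot: [0.187, 0.982, 0.0, 0.001]
ft_force: [-9.8, -0.4, 16.3]
grip_width: 0.0002
gripper_force: 8.3
```

>>> play_rows([
  [0,0,-0.4],
  [0,0,-0.9],
  [0,0,-0.7],
  [0.31,-0.78,0],
  [0.31,-0.78,0],
  [0.31,-0.78,0],
  [0.31,-0.78,0],
  [0.3,-0.78,0],
  [0.3,-0.78,0],
  [0.31,-0.78,0],
  [0,0,0],
], grip=[1,1,-1,-1,-1,-1,-1,-1,-1,-1,-1], twist=[0,0,0,0,0,0,0,0,0,0,0])

```text
clock: 7.55
ee_pos: [0.4242, -0.2202, 0.121]
tcp_rot: [0.19, 0.982, -0.001, -0.0]
ft_force: [-0.1, 0.5, -0.0]
grip_width: 0.0855
gripper_force: 0.0
```

Run:
```python
from fit import *
o=robot.get_obs();r=R.from_quat(o["tcp_rot"]).as_matrix();print(o["ee_pos"],np.degrees(np.arctan2(r[1,1],r[0,1])),o["grip_width"])
W="pics/wrist1.png";snap("wrist",W)
im=cv2.imread(W)
pw=[.4797,-.2389,-.3732]
for P in [(0,-29.5,0),(0,29.5,0),(-69,29.5,0),(-69,-29.5,0),(-69,29.5,30),(-69,-29.5,30)]:
    q=proj(W,T(pw,np.array(P)/1000));print(P,q.round(1));cv2.circle(im,tuple(int(round(x)) for x in q),2,(255,0,0),-1)
cv2.imwrite("pics/w1.png",im)
```

```text
[ 0.4242303  -0.22023852  0.12103768] 68.1250888246705 0.08554372852562205
(0, -29.5, 0) [294.1 246.7]
(0, 29.5, 0) [351.4 246.3]
(-69, 29.5, 0) [353.2 181. ]
(-69, -29.5, 0) [291.5 181.6]
(-69, 29.5, 30) [357.  189.4]
(-69, -29.5, 30) [288. 190.]
```

View pics/w1.png

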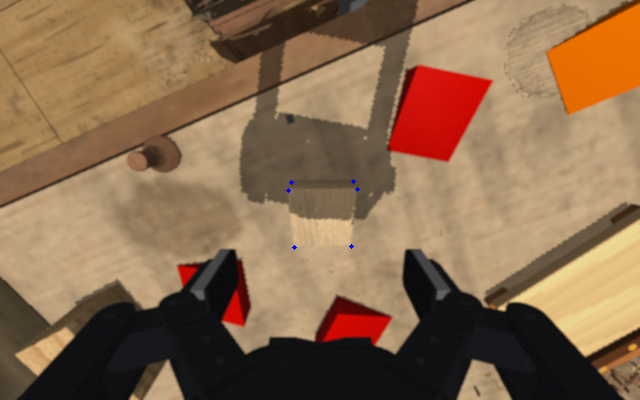

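>>> play_rows([
  [-0.07,0.06,0.4],
  [0,0,0.5],
  [0,0,0.5],
  [0,0,0.5],
  [0,0,0.3],
  [0,0,0.1],
  [0,0,0],
], grip=[-1,-1,-1,-1,-1,-1,-1], twist=[-0.08,0,0,0,0,0,0])

```text
clock: 8.3
ee_pos: [0.4313, -0.2152, 0.0055]
tcp_rot: [0.183, 0.983, 0.0, -0.0]
ft_force: [-0.4, 0.5, 0.0]
grip_width: 0.0853
gripper_force: 0.0
```

>>> play_rows([
  [0,0,0],
  [0,0,0],
  [0,0,0],
  [0,0,0],
  [0,0,0],
  [0,0,0],
  [0,0,0],
  [0,0,0],
], grip=[0.4,0.4,0.4,0.4,0.4,0.4,0.4,0.4], squeeze=40, twist=[0,0,0,0,0,0,0,0])

```text
clock: 9.1
ee_pos: [0.4321, -0.2164, 0.0074]
tcp_rot: [0.183, 0.983, -0.0, 0.001]
ft_force: [-0.4, 0.4, 6.2]
grip_width: 0.0589
gripper_force: 43.6
```

>>> play_rows([
  [0,0,-0.3],
  [0,0,-0.5],
  [0,0,-0.4],
  [0.06,0.5,0],
  [0.06,0.7,0],
  [0.06,0.7,0],
  [0.05,0.7,0],
  [0.05,0.5,0],
  [0,0.29,0],
  [0,0,0],
  [0,0,0],
], grip=[0.4,0.4,0.4,0.4,0.4,0.4,0.4,0.4,0.4,0.4,0.4], twist=[0,0,0,0,0,0,0,0,0,0,0])

```text
clock: 10.2
ee_pos: [0.479, -0.0533, 0.0658]
tcp_rot: [0.183, 0.983, -0.0, 0.0]
ft_force: [-0.7, -0.1, -0.8]
grip_width: 0.0588
gripper_force: 43.4
```

>>> play_rows([
  [0,0,0],
  [0,0,0],
  [0,0,0],
  [0,0,0],
  [0,0,0],
  [0,0,0],
  [0,0,0],
  [0,0,0],
  [0,0,0],
], grip=[0.4,0.4,0.4,0.4,0.4,0.4,0.4,0.4,0.4], twist=[-0.8,-1,-1,-1,-1,-1,-0.77,0,0])

```text
clock: 11.1
ee_pos: [0.4789, -0.0536, 0.0658]
tcp_rot: [-0.157, 0.988, -0.0, -0.0]
ft_force: [-1.0, -0.5, -1.2]
grip_width: 0.0589
gripper_force: 43.4
```

```bash
cat > st.py <<'E'
from fit import *
pj=np.array([.6383,.0005,.3236])
o=robot.get_obs();r=R.from_quat(o["tcp_rot"]).as_matrix();y=np.arctan2(r[1,1],r[0,1])
c,s=np.cos(pj[2]),np.sin(pj[2]);d=o["ee_pos"][:2]-pj[:2]
print("jig xy",np.round([c*d[0]+s*d[1],-s*d[0]+c*d[1]],4),"z",round(o["ee_pos"][2],4),"yaw err deg",np.degrees(y-np.pi/2-pj[2]).round(2),np.round(o["ft_force"],1),o["gripper_force"],o["clock"])
E
python3 st.py
```

```text
jig xy [-0.1683 -0.0006] z 0.0658 yaw err deg -0.44 [-1.  -0.5 -1.2] 43.405060151126236 11.1
```

>>> play_rows([
  [0,0,0.4],
  [0,0,0.4],
  [0,0,0.25],
  [0,0,0.1],
  [0,0,0.05],
  [0,0,0],
], grip=[0.4,0.4,0.4,0.4,0.4,0.4], twist=[-0.07,0,0,0,0,0])

```text
clock: 11.7
ee_pos: [0.4797, -0.053, 0.0074]
tcp_rot: [-0.162, 0.987, -0.0, 0.0]
ft_force: [-3.7, 0.0, 6.1]
grip_width: 0.059
gripper_force: 44.1
```

Run:
```python
from st import *
snap("scene","pics/scene2.png");snap("side","pics/side2.png");snap("wrist","pics/wrist2.png")
a=cv2.imread("pics/scene2.png")[160:260,270:390];b=cv2.imread("pics/side2.png")[175:250,240:360]
a=cv2.resize(a,None,fx=4,fy=4,interpolation=cv2.INTER_CUBIC);b=cv2.resize(b,None,fx=4,fy=4,interpolation=cv2.INTER_CUBIC)
cv2.imwrite("pics/c5.png",np.vstack([a[:300],b]))
cv2.imwrite("pics/c5.png",np.vstack([a[:,:480],b])[:600] if a.shape[0]+b.shape[0]<=600 else cv2.resize(np.vstack([a,b]),(411,600)))
cv2.imwrite("pics/c5.png",np.hstack([cv2.resize(a,(400,333)),cv2.resize(b,(400,250))[:250] if 0 else cv2.copyMakeBorder(cv2.resize(b,(400,250)),0,83,0,0,cv2.BORDER_CONSTANT)]))
```

```text
jig xy [-0.1674 -0.0003] z 0.0074 yaw err deg 0.13 [-3.7  0.   6.1] 44.14910574210808 11.7
```

View pics/c5.png

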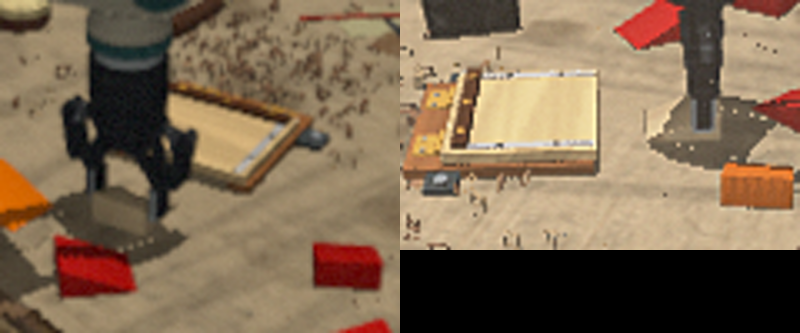

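View pics/wrist2.png

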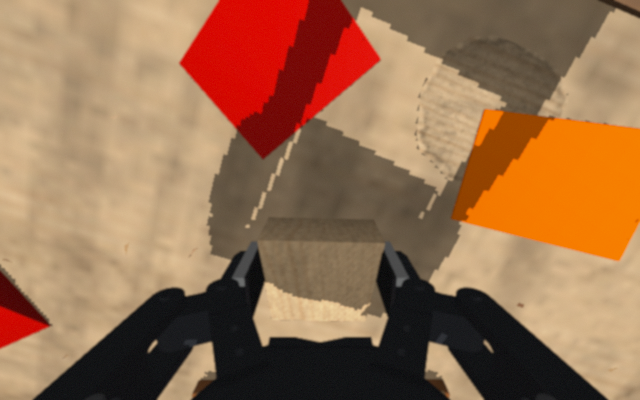

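Run:
```python
from st import *
c,s=np.cos(pj[2]),np.sin(pj[2])
def j(X): d=X[:2]-pj[:2];return np.round([c*d[0]+s*d[1],-s*d[0]+c*d[1]],4)
for u,v in((321,321),): print("nose",j(ray("pics/wrist2.png",u,v,.002)))
for u,v in((262,241),(384,241)): print("back top",j(ray("pics/wrist2.png",u,v,.03)))
for u,v in((270,219),(375,219)): print("back bottom",j(ray("pics/wrist2.png",u,v,.0)))
for u,v in((598,150),(598,70)): print("board corner side",j(ray("pics/side2.png",240+(u-400)/3.333,175+v/3.333,.024)))
for u,v in((243,182),(312,122)): print("board R corners scene (-70,-80),(66,-80)",j(ray("pics/scene2.png",270+u/3.333,160+v/3.333,.024)))
```

```text
jig xy [-0.1674 -0.0003] z 0.0074 yaw err deg 0.13 [-4.3  1.   7.1] 44.1490511095617 11.85
nose [-0.1153  0.0008]
back top [-0.1845 -0.0268]
back top [-0.1846  0.0299]
back bottom [-0.1836 -0.0283]
back bottom [-0.1837  0.0312]
board corner side [-0.0722  0.0863]
board corner side [-0.0706 -0.0734]
board R corners scene (-70,-80),(66,-80) [-0.0758 -0.083 ]
board R corners scene (-70,-80),(66,-80) [ 0.0734 -0.0935]
```

>>> play_rows([
  [-0.2,0,0],
  [-0.3,0,0],
  [-0.3,0,0],
  [-0.1,0,0],
  [-0.1,0,0],
  [-0.1,0,0],
  [-0.1,0,0],
  [0,0,0],
  [0,0,0],
], grip=[0.4,0.4,0.4,0.4,0.4,0.4,0.4,0.4,0.4], twist=[0,0,0,0,0,0,0,0,0])

```text
clock: 12.75
ee_pos: [0.537, -0.0339, 0.0074]
tcp_rot: [-0.162, 0.987, -0.0, 0.001]
ft_force: [-0.8, -0.6, 5.4]
grip_width: 0.0588
gripper_force: 44.1
```

```bash
python3 st.py
```

```text
jig xy [-0.107  -0.0004] z 0.0074 yaw err deg 0.14 [-0.8 -0.6  5.4] 44.05103767407127 12.75
```

>>> play_rows([
  [-0.06,0,0],
  [-0.06,0,0],
  [-0.04,0,0],
  [0,0,0],
  [0,0,0],
], grip=[0.4,0.4,0.4,0.4,0.4], twist=[0,0,0,0,0])

```text
clock: 13.25
ee_pos: [0.5441, -0.0315, 0.0074]
tcp_rot: [-0.162, 0.987, -0.001, 0.001]
ft_force: [-2.3, -1.2, 6.2]
grip_width: 0.0591
gripper_force: 44.2
```

>>> play_rows([
  [-0.04,0,0],
  [-0.04,0,0],
  [0,0,0],
  [0,0,0],
], grip=[0.4,0.4,0.4,0.4], twist=[0,0,0,0])

```text
clock: 13.65
ee_pos: [0.5464, -0.0307, 0.0074]
tcp_rot: [-0.162, 0.987, -0.001, -0.001]
ft_force: [-11.3, -3.7, 13.3]
grip_width: 0.059
gripper_force: 44.8
```

>>> play_rows([
  [-0.04,0,0],
  [-0.04,0,0],
  [0,0,0],
  [0,0,0],
], grip=[0.4,0.4,0.4,0.4], twist=[0,0,0,0])

```text
clock: 14.05
ee_pos: [0.5494, -0.0299, 0.0074]
tcp_rot: [-0.162, 0.987, -0.001, -0.002]
ft_force: [-16.6, -5.5, 16.2]
grip_width: 0.059
gripper_force: 45.1
```

```bash
python3 st.py
```

```text
jig xy [-0.094  -0.0005] z 0.0074 yaw err deg 0.14 [-16.6  -5.5  16.2] 45.09290705784224 14.05
```

>>> play_rows([
  [-0.04,0,0],
  [-0.04,0,0],
  [-0.02,0,0],
  [0,0,0],
  [0,0,0],
  [0,0,0],
], grip=[0.4,0.4,0.4,0.4,0.4,0.4], twist=[0,0,0,0,0,0])

```text
clock: 14.65
ee_pos: [0.5541, -0.0284, 0.0074]
tcp_rot: [-0.162, 0.987, -0.001, -0.002]
ft_force: [-16.6, -4.6, 16.6]
grip_width: 0.0588
gripper_force: 45.0
```

Run:
```python
from st import *
snap("scene","pics/scene3.png");snap("side","pics/side3.png")
a=cv2.imread("pics/side2.png")[190:235,240:330];b=cv2.imread("pics/side3.png")[190:235,240:330]
f=lambda a:cv2.resize(a,None,fx=6,fy=6,interpolation=cv2.INTER_CUBIC)
cv2.imwrite("pics/c6.png",np.vstack([f(a),f(b)]))
```

```text
jig xy [-0.089  -0.0006] z 0.0074 yaw err deg 0.13 [-16.6  -4.6  16.6] 45.030543588800356 14.65
```

View pics/c6.png

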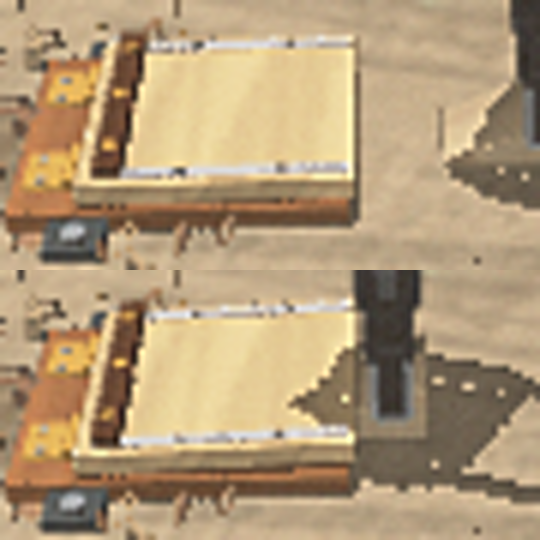

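The final view shows the board's near front corner raised about 1.5 px (roughly 4 mm). The fingers are in front of the board edge and clear of it, so I'm handing in.

```bash
python3 -c "
from cell import robot
print(robot.hand_in())"
```

```text
the job is handed in; nothing more can be done
None
```

I handed the job in at about 14.7 s. The board is resting on the wedge with a front gap of roughly 4 mm (estimated from the side camera), and the gripper still holds the wedge, clear of board and frame; no verdict came back.

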